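Clamp a loaf in the bakery slicer under its hinged hold-down cover

TASK

On the counter stands a bread slicer with a loaf lying loose on its bed and its barred hold-down cover swung up open beneath a glass shelf. Slide the loaf back until it lies square against the fence at the back of the bed; then bring the cover down by its handle bar, keeping it in hand all the way so that it neither falls nor squashes the loaf, let it come to rest on the loaf's crust, and let go. Leave the mug, the jar and the bread roll where they are.

Things in the scene. Friction and masses are not known exactly. Their poses are not given: they have to be found in the camera images.
- slicer: White bread slicer fixed to the counter, base 320 (x) x 250 (y) x 30 mm. Origin: centre of its underside; x points from its open front (robot's side) to its back, z up. Wooden bed plate 200 mm wide from x = -133 to +82 mm, its adjustable top 42 to 57 mm above the counter. Side cheeks 100 mm high (150 at the hinge) at y = +-112 mm, x = -60 to +120 mm. Shelf posts at x = 200, y = +-165 mm
- fence (a point): Middle of the flat front face of the fixed upright aluminium fence at the back of the bed, at x = 84, z = 80 mm in the slicer's frame; the face is 200 mm wide, square to the slicer's x axis, its top 110 mm above the counter
- shelf_edge (a point): Middle of the lower front edge of the fixed clear glass shelf over the slicer, at x = 140, z = 400 mm in the slicer's frame. The shelf reaches 130 mm back from there, is 380 mm wide, 8 mm thick. The open cover's handle bar stands under or just before this edge, some 85 mm below it: the tool must lean back towards the robot by about 40 degrees to reach it
- hinge (a point): Middle of the cover's hinge axis, which runs along the slicer's y at x = 100, z = 125 mm in the slicer's frame
- bar (a point): Centre of the cover's handle bar: round steel, 12 mm thick, 144 mm long, parallel to the hinge and 190 mm from it in the plane of the cover, joined by an arm at each end. Open gap of 33 mm between the bar and the cover's front cross-strip. At cover angle q the bar lies, in the slicer's frame, at x = 100 - 190 cos q, z = 125 + 190 sin q mm
- cover: Hold-down cover: seven aluminium slats 6 mm thick, 164 mm wide in all, from the hinge to a cross-strip 151 mm from it, plus bar. Origin on the hinge, x from bar to hinge, y along the hinge. Angle q about y: 0 = level over the bed, 1.57 = upright, stop 1.8. Starts just past upright; the stiff hinge holds it there, but below q = 1.4 it may fall (0.35 to 0.7 kg). Rests on the loaf at 0.05 to 0.45
- loaf: Brown tin loaf with rounded top, about 95 (its x) x 160 (its y) mm, 80 to 90 mm high, 0.3 to 0.65 kg. Origin: centre of its underside, on the bed; z up. It starts 20 to 55 mm short of the fence, up to 0.15 rad askew, long side roughly along the slicer's y. Square against the fence its origin is at about x = 36 mm in the slicer's frame
- mug: White mug, 80 mm across, 95 mm high, beside the slicer; leave it. Origin at the centre of its underside
- jam_jar: Jar, 68 mm across, 90 mm high, beside the slicer; leave it. Origin at the centre of its underside
- bread_roll: Small bread roll, 80 mm across, 47 mm high, beside the slicer; leave it. Origin at the centre of its underside
Things that resemble listed ones, but are neither listed nor needed, are in the scene too. Leave any green or yellow look-alike of the loaf alone.

How it is judged:
By the outcome, as a careful person would: the job done as asked, in the order asked, and still so for the second after the job is handed in, with the robot touching nothing.
It also fails if it takes over 54 s, if anything falls off the work surface, if the arm or the gripper's body presses on something with over 40 N, if the wrist force passes 120 N, or if a joint passes its speed limit or range.

ROBOT

A 6-joint arm with a two-finger parallel gripper is mounted at the origin on the work surface. World frame = base frame: x ahead of the robot, y to its left, z up, the work surface at z = 0. Lengths are in m, angles in rad, forces in N, time in s.
With the tool pointing down it reaches from about 0.425 to 0.95 m from the base axis. Payload 3.5 kg.
Tool frame: the origin (TCP) lies at the very end of the fingers, on their centre line; the grasp point (between the pads) lies 19 mm behind it (grip_point_offset is the distance from the TCP to the grasp point, in m); z points along the fingers, y is the line along which they close (so a half turn about z gives the same grasp; the last joint's range is limited). The gripper opens to 85 mm and grips with 20 to 120 N. Pads are 22 mm wide; open, the fingers measure 114 mm over their backs; the gripper's body (76 mm by 85 mm) begins 54 mm behind the grasp point. The pads swing forward as they close: fully open they stand 13 mm farther back than shut.
Start: joints at [-1.45, 0.286, 1.577, -0, 1.279, -0.15], TCP at [0.181, -0.65, 0.231] pointing down, gripper open.
Joint ranges: [-2.77, 2.77], [-0.9, 2.22], [0.21, 2.48], [-1.53, 4.67], [0.24, 2.81], [-2.84, 2.84]. Speed limits (rad/s): [2.79, 2.79, 3.14, 3.14, 3.14, 3.14].

INTERFACE

Orientations are given as a rotation vector (axis times angle).
In Python, from station import * gives the robot as it stands.
- The arm moves only by the tool apply_moves, never from a script. Its argument "increments" is a list that holds one entry, the list of rows, each a list of 7 numbers: the shift along the world's x, y, z in mm, then the turn, a rotation vector about the world's x, y, z in degrees, then the finger opening in mm, from 0 to 85.4. A call has 1 to 10 rows; each row is the pose to reach, as a shift and turn from the pose commanded when the call began; what a row does not reach only later rows make up. A row lasts 1/12 s, in which the tool goes at most 41.7 mm and 7.16 degrees, less where a joint would pass 70% of its speed; a pose out of reach is approached as far as the arm can. A call with a gripper value outside its range is refused whole. The fingers move at their own pace and stop on an object; the grip force is fixed at half the most. Time passes only in rows, so rows that repeat a pose let the fingers close. It gives the time, the measured TCP pose, the force, the opening and the grip force at its end, in the units of the state.
- get_obs(): the state, without advancing time (a new reading comes with each control period).
- grab_frame(name): name is "scene" or "top" or "wrist"; returns a dict with "image" (400x640x3 uint8, blue, green, red), "fx", "fy", "cx", "cy" (pixels), "T" (4x4, takes a point from camera to world coordinates). Camera axes: x right, y down, z forward; pixel columns grow to the right and rows downward; lengths in m; the calibration is good to about 2 mm. A picture is of the moment at which its call begins. There is no depth.
- hand_in(): hands the job in; it is judged then, once.
The state is a dict: "clock": time; "q": joint angles; "qvel": joint speeds; "joint_torque": joint torques, N m; "eef_pos": TCP position; "eef_rot": TCP orientation; "wrist_force": force on the tool from outside, world axes, zero at the start; "moment": the same for the moment, N m; "finger_gap": opening from 0.0 (shut) to 1.0 (fully open); "finger_force": force on a finger pad.
Only numpy, scipy, OpenCV 4.12 (cv2) and the standard library are available. Lean on these libraries where they do the work, as an engineer would, in place of code of your own. Each camera call takes 0.05 s, during which the arm holds its last target. There are 200 camera calls.

## Working session

There is one attempt and no reset: what is moved stays moved. The work goes in short steps, Python scripts to look and compute and a tool call to move; the robot and the scene stay as the last step left them, time stands still between calls to the robot, and variables do not carry over. Pictures are saved under pics/ and viewed, at most 10 in all, crops included, and the job is handed in when it is done.

Besides the shell and the picture viewer there is one more tool, called after "Call:" as name([rows], argument=value, ...), one row to a line, values as JSON. apply_moves: Moves the arm, as the interface text tells. Its arguments: {"type":"object","properties":{"increments":{"type":"array"}},"required":["increments"]}

```bash
mkdir -p pics; python3 - <<'E'
from station import *
import cv2,numpy as np
np.set_printoptions(precision=4,suppress=True)
o=get_obs();print({k:np.round(v,3) for k,v in o.items()})
for n in("scene","top"):
    f=grab_frame(n);cv2.imwrite(f"pics/{n}0.png",f["image"]);np.savez(f"{n}0.npz",**f);print(n,f["fx"],f["fy"],f["cx"],f["cy"]);print(f["T"])
E
```

```text
{'clock': np.float64(0.0), 'q': array([-1.45 ,  0.287,  1.578,  0.   ,  1.279, -0.15 ]), 'qvel': array([-0.002, -0.001, -0.001,  0.002, -0.001, -0.001]), 'joint_torque': array([  0.001, -40.598, -29.262,   0.   ,   0.006,   0.   ]), 'eef_pos': array([ 0.181, -0.65 ,  0.23 ]), 'eef_rot': array([-3.11 , -0.424, -0.   ]), 'wrist_force': array([ 0.285,  0.001, -0.251]), 'moment': array([ 0.012,  0.016, -0.001]), 'finger_force': np.float64(0.0), 'finger_gap': np.float64(1.006)}
scene 497.9909824717482 497.9909824717482 314.00751236409394 200.0573472800999
[[-0.762   0.384  -0.5214  1.3867]
 [ 0.6475  0.4611 -0.6067  1.063 ]
 [ 0.0075 -0.7999 -0.6     1.2018]
 [ 0.      0.      0.      1.    ]]
top 509.4337721745327 509.4337721745327 318.26953437058495 195.71363614048374
[[-0.0112 -0.9931  0.1167  0.368 ]
 [-0.9998  0.0093 -0.017   0.0787]
 [ 0.0158 -0.1169 -0.993   1.6269]
 [ 0.      0.      0.      1.    ]]
```

View pics/scene0.png

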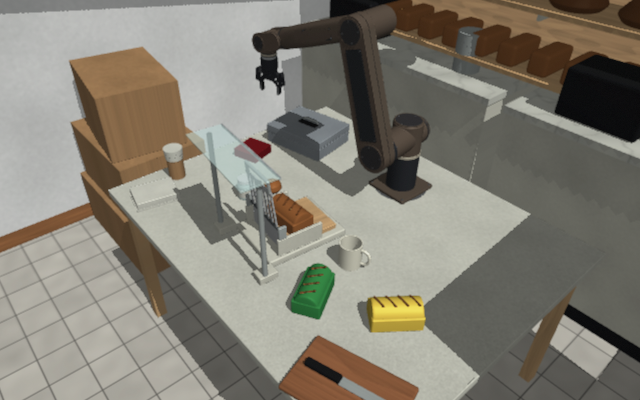

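View pics/top0.png

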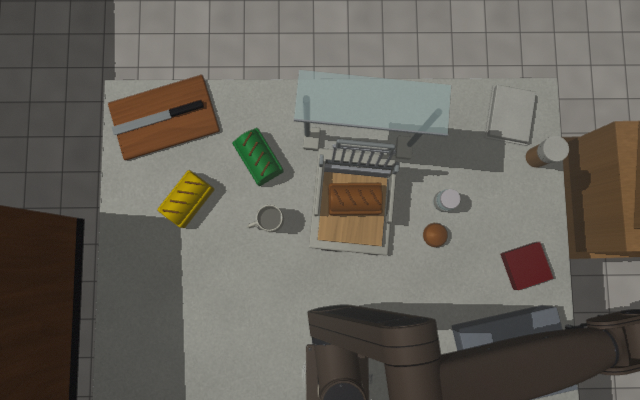

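The scene view shows the arm and slicer. In the top view, the slicer's front corners are near (310,248) and (388,254), the loaf is at x 328–383, y 182–216, and the shelf's front edge runs from about (296,120) to (450,133). I'll enlarge both.

```bash
python3 - <<'E'
import cv2,numpy as np
a=cv2.imread("pics/top0.png")[60:260,285:460]
b=cv2.imread("pics/scene0.png")[120:290,180:390]
A=cv2.resize(a,None,fx=3,fy=3,interpolation=2)
B=cv2.resize(b,None,fx=3.5,fy=3.5,interpolation=2)
cv2.imwrite("pics/topc.png",A);cv2.imwrite("pics/scenec.png",B)
E
```

```text
(no output)
```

View pics/topc.png

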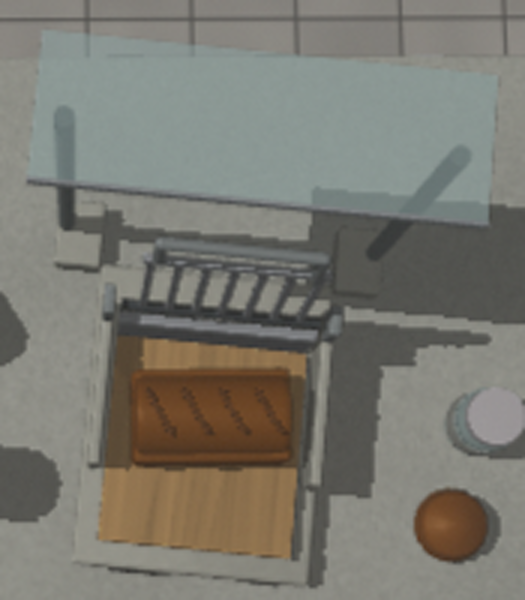

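View pics/scenec.png

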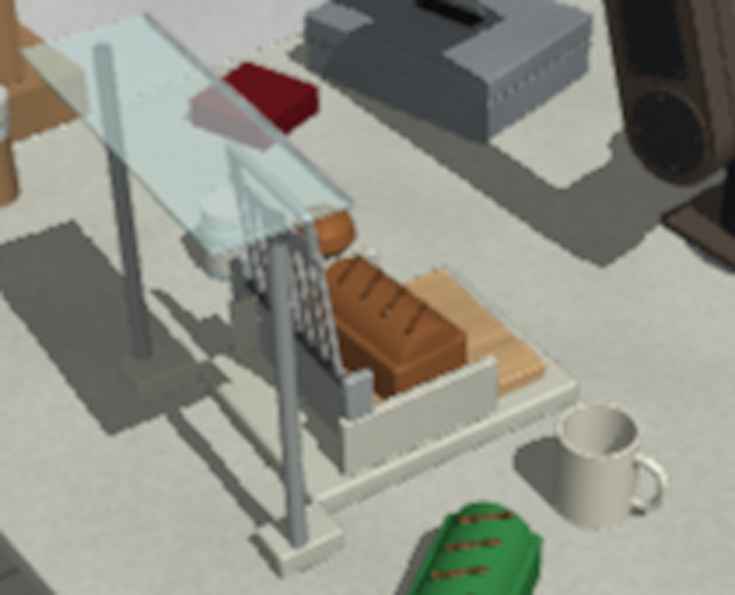

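The top crop shows the slicer turned slightly clockwise. In full-image pixels, the base front corners are (310.7,247.3) and (388.3,254.3), the shelf front edge runs (294.3,120.7)–(448,134.7), and the bar runs (337.7,141.3)–(394.3,146.3). The loaf is about square to the image columns, so it is askew to the slicer. In the scene crop, the shelf front edge runs (222,124)–(281,179).

```bash
cat > h.py <<'E'
import numpy as np,cv2
np.set_printoptions(precision=4,suppress=True)
def ray(f,u,v):
    T=f["T"];d=T[:3,:3]@np.array([(u-f["cx"])/f["fx"],(v-f["cy"])/f["fy"],1]);return T[:3,3],d/np.linalg.norm(d)
def plane(f,p,z):
    o,d=ray(f,*p);return o+d*(z-o[2])/d[2]
def tri(*rs):
    A=sum(np.eye(3)-np.outer(d,d) for o,d in rs);b=sum((np.eye(3)-np.outer(d,d))@o for o,d in rs)
    x=np.linalg.solve(A,b);return x,[np.linalg.norm((np.eye(3)-np.outer(d,d))@(x-o)) for o,d in rs]
def proj(f,X):
    T=f["T"];c=T[:3,:3].T@(np.asarray(X)-T[:3,3]);return f["cx"]+f["fx"]*c[0]/c[2],f["cy"]+f["fy"]*c[1]/c[2]
E
python3 - <<'E'
from h import *
t=dict(np.load("top0.npz"));s=dict(np.load("scene0.npz"))
for n,p,z in[("baseL",(310.7,247.3),.03),("baseR",(388.3,254.3),.03),("shL",(294.3,120.7),.4),("shR",(448,134.7),.4),("barL",(337.7,141.3),.315),("barR",(394.3,146.3),.315)]:
    print(n,plane(t,p,z))
print("shelf tri L",tri(ray(t,294.3,120.7),ray(s,280.6,179.4)),"R",tri(ray(t,448,134.7),ray(s,222.3,124)))
print("bar tri R?",tri(ray(t,394.3,146.3),ray(s,246.3,162.9)),"L",tri(ray(t,337.7,141.3),ray(s,268.6,182)))
bL,bR=[plane(t,p,.03) for p in((310.7,247.3),(388.3,254.3))]
sL,sR=[plane(t,p,.4) for p in((294.3,120.7),(448,134.7))]
for a,b,off in((bL,bR,.16),(sL,sR,-.14)):
    y=(a-b)[:2];print("len",np.linalg.norm(y));y/=np.linalg.norm(y);x=np.array([y[1],-y[0]])
    c=(a+b)[:2]/2+x*off;print("yaw",np.degrees(np.arctan2(x[1],x[0])),"centre",c)
# loaf colour mask in top
im=t["image"].astype(int);b,g,r=im[...,0],im[...,1],im[...,2]
hsv=cv2.cvtColor(t["image"],cv2.COLOR_BGR2HSV)
m=((hsv[...,0]<14)&(hsv[...,1]>140)).astype(np.uint8);m[:175]=0;m[225:]=0;m[:,:322]=0;m[:,392:]=0
c=max(cv2.findContours(m,0,1)[0],key=cv2.contourArea);R=cv2.minAreaRect(c);print(R);P=cv2.boxPoints(R);print(P)
for p in P: print(plane(t,p,.10),plane(t,p,.13))
E
```

```text
baseL [0.3939 0.0768 0.03  ]
baseR [ 0.3695 -0.1652  0.03  ]
shL [0.699  0.1147 0.4   ]
shR [ 0.6609 -0.2645  0.4   ]
barL [0.6657 0.0036 0.315 ]
barR [ 0.6511 -0.1452  0.315 ]
shelf tri L (array([0.6989, 0.1151, 0.3988]), [np.float64(0.0005773105673470683), np.float64(0.0005773105673469076)]) R (array([ 0.6577, -0.2612,  0.4065]), [np.float64(0.0020547598968676103), np.float64(0.0020547598968673956)])
bar tri R? (array([ 0.6506, -0.1445,  0.3075]), [np.float64(0.002825805723775222), np.float64(0.002825805723775429)]) L (array([0.6649, 0.0041, 0.3155]), [np.float64(0.0008048917257477571), np.float64(0.0008048917257477206)])
len 0.2431911912052175
yaw -5.756361716768103 centre [ 0.5409 -0.0603]
len 0.3811144736677846
yaw -5.732526598683329 centre [ 0.5407 -0.0609]
((354.9999694824219, 197.99998474121094), (51.99999237060547, 29.999996185302734), -0.0)
[[329. 213.]
 [329. 183.]
 [381. 183.]
 [381. 213.]]
[0.4948 0.0209 0.1   ] [0.4923 0.022  0.13  ]
[0.5859 0.0196 0.1   ] [0.5816 0.0208 0.13  ]
[ 0.5845 -0.1382  0.1   ] [ 0.5802 -0.1339  0.13  ]
[ 0.4933 -0.1358  0.1   ] [ 0.4908 -0.1316  0.13  ]
```

Both fits agree: slicer centre (0.541,-0.061), yaw -5.7°, and the bar near (0.658,-0.071,0.312), which gives q≈1.66. The loaf is about 39 mm short of the fence and about 5.7° askew. Next is the move planner for the push pose.

```bash
cat > plan.py <<'E'
from h import *
from scipy.spatial.transform import Rotation as Ro
C=np.array([.5408,-.0606,0]);ex=np.array([np.cos(.1002),-np.sin(.1002),0]);ey=np.array([-ex[1],ex[0],0]);ez=np.array([0,0,1.])
W=lambda x,z,y=0:C+ex*x+ey*y+ez*z
def S(p): r=np.asarray(p)-C;return np.array([r@ex,r@ey,r[2]])*1e3
def R(lean,mode): # tool z leaning forward; mode 'push': tool y along slicer y; 'bar': tool y in the xz plane
    a=np.radians(lean);z=np.sin(a)*ex-np.cos(a)*ez
    y=ey if mode=="push" else np.cos(a)*ex+np.sin(a)*ez
    return Ro.from_matrix(np.c_[np.cross(y,z),y,z])
def delta(o,p,Rt):
    R0=Ro.from_rotvec(o["eef_rot"]);best=None
    for f in(0,1):
        Q=Rt*Ro.from_euler("z",180*f,degrees=True);v=(Q*R0.inv()).as_rotvec(degrees=True)
        print("shift",np.round((p-o["eef_pos"])*1e3,1),"turn",np.round(v,1))
E
python3 - <<'E'
from station import *;from plan import *
o=get_obs();print(Ro.from_rotvec(o["eef_rot"]).as_matrix())
delta(o,W(-.1,.25),R(12,"push"));delta(o,W(-.1,.082),R(12,"push"))
E
```

```text
[[ 0.9636  0.2675 -0.0002]
 [ 0.2675 -0.9636  0.0021]
 [ 0.0003 -0.0021 -1.    ]]
shift [260.8 599.2  19.9] turn [-16.8  -1.6 158. ]
shift [260.8 599.2  19.9] turn [  0.9 -12.  -21.2]
shift [ 260.8  599.2 -148.1] turn [-16.8  -1.6 158. ]
shift [ 260.8  599.2 -148.1] turn [  0.9 -12.  -21.2]
```

Call:
apply_moves([
  [[260,600,20,1,-12,-21,85],[260,600,20,1,-12,-21,85],[260,600,20,1,-12,-21,85],[260,600,20,1,-12,-21,85],[260,600,20,1,-12,-21,85],[260,600,20,1,-12,-21,85],[260,600,20,1,-12,-21,85],[260,600,20,1,-12,-21,85],[260,600,20,1,-12,-21,85],[260,600,20,1,-12,-21,85]],
])

```text
clock: 0.93
eef_pos: [0.3462, -0.2662, 0.2436]
eef_rot: [3.11, -0.153, 0.326]
wrist_force: [1.0, 0.6, 0.1]
finger_gap: 0.996
finger_force: 0.0
```

```bash
python3 - <<'E'
from station import *;from plan import *
o=get_obs();print(o["q"],S(o["eef_pos"]));delta(o,W(-.1,.25),R(12,"push"))
E
```

```text
[-0.9839 -0.391   2.2132  0.1736  1.191   0.6309] [-173.0608 -224.0008  243.6253]
shift [ 95.1 215.6   6.4] turn [-37.2   3.7 176. ]
shift [ 95.1 215.6   6.4] turn [ 0.  -0.  -0.1]
```

Call:
apply_moves([
  [[95,216,0,0,0,0,85],[95,216,0,0,0,0,85],[95,216,0,0,0,0,85],[95,216,0,0,0,0,85],[95,216,0,0,0,0,85],[95,216,0,0,0,0,85],[95,216,0,0,0,0,85],[95,216,0,0,0,0,85],[95,216,0,0,0,0,85]],
])

```text
clock: 1.68
eef_pos: [0.4409, -0.0523, 0.2436]
eef_rot: [3.11, -0.15, 0.325]
wrist_force: [-0.1, -0.8, 1.1]
finger_gap: 0.991
finger_force: 0.0
```

```bash
python3 - <<'E'
from station import *;from plan import *
o=get_obs();print(o["q"],S(o["eef_pos"]));delta(o,W(-.1,.082),R(12,"push"))
f=grab_frame("wrist");cv2.imwrite("pics/w1.png",f["image"]);np.savez("w1.npz",**f)
E
```

```text
[-0.3803 -0.3946  2.2156  0.0632  1.1211  1.2652] [-100.2756   -1.7429  243.6415]
shift [   0.4    1.7 -161.6] turn [-37.1   3.8 175.9]
shift [   0.4    1.7 -161.6] turn [ 0.1 -0.1 -0.2]
```

View pics/w1.png

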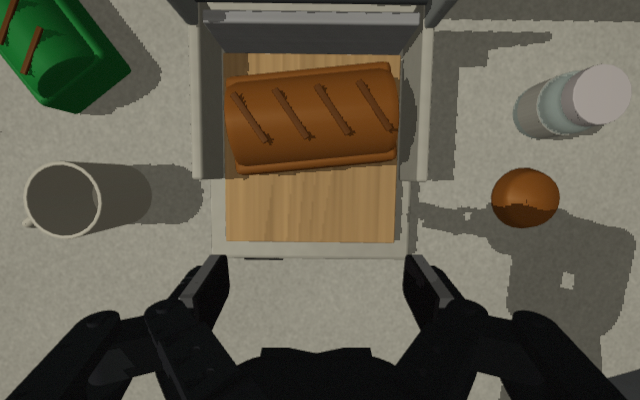

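The wrist view shows the loaf askew on the bed, with its front lower edge running from (237,173) to (397,159). The bed is clear ahead of the fingers, and the bed's front edge is at row 241. I'll lower the tool.

Call:
apply_moves([
  [[0,2,-80,0,0,0,85],[0,2,-120,0,0,0,85],[0,2,-160,0,0,0,85],[0,2,-162,0,0,0,85],[0,2,-162,0,0,0,85],[0,2,-162,0,0,0,85],[0,2,-162,0,0,0,85]],
])

```text
clock: 2.32
eef_pos: [0.4426, -0.0517, 0.0843]
eef_rot: [3.108, -0.154, 0.331]
wrist_force: [-0.2, -0.1, 0.8]
finger_gap: 0.994
finger_force: 0.0
```

```bash
python3 - <<'E'
from station import *;from plan import *
o=get_obs();print(o["q"],o["wrist_force"],S(o["eef_pos"]))
f=dict(np.load("w1.npz"))
for u,v in((226,240),(395,242)):
    c,d=ray(f,u,v);t=(-.133-(c-C)@ex)/(d@ex);print("bed front",S(c+t*d))
for p in((237,173),(397,159)): print("loaf front low",S(plane(f,p,.05)))
t=dict(np.load("top0.npz"))
# rear top corners of the crust in both views
for a,b in(((329.3,184),(226,78)),((382,183.3),(390,63))): X,e=tri(ray(t,*a),ray(f,*b));print("crust rear",S(X),e)
E
```

```text
[-0.3772 -0.1686  2.3585  0.0827  0.7486  1.2376] [-0.1641 -0.1361  0.7572] [-98.551   -1.0067  84.303 ]
bed front [-133.      103.4368   51.6038]
bed front [-133.      -93.2891   58.0214]
loaf front low [-54.6274  89.477   50.    ]
loaf front low [-37.7174 -95.0014  50.    ]
crust rear [ 33.1491  83.1388 108.2367] [np.float64(0.0004959488076763486), np.float64(0.0004959488076763561)]
crust rear [ 52.3417 -75.2427  93.6537] [np.float64(0.001666322212143692), np.float64(0.0016663222121437555)]
```

Call:
apply_moves([
  [[14,-1,0,0,0,0,85],[27,-3,0,0,0,0,85],[31,-3,0,0,0,0,85],[35,-4,0,0,0,0,85],[39,-4,0,0,0,0,85],[43,-4,0,0,0,0,85],[47,-5,0,0,0,0,85],[51,-5,0,0,0,0,85],[55,-5,0,0,0,0,85],[58,-6,0,0,0,0,85]],
])

```text
clock: 3.15
eef_pos: [0.4978, -0.0552, 0.0818]
eef_rot: [3.113, -0.15, 0.32]
wrist_force: [-6.0, 2.7, 4.7]
finger_gap: 0.996
finger_force: 3.1
```

Call:
apply_moves([
  [[3,0,0,0,0,0,85],[6,-1,0,0,0,0,85],[9,-1,0,0,0,0,85],[11,-1,0,0,0,0,85],[13,-1,0,0,0,0,85],[15,-1,0,0,0,0,85]],
])

```text
clock: 3.65
eef_pos: [0.5128, -0.0568, 0.0818]
eef_rot: [3.111, -0.151, 0.32]
wrist_force: [-6.1, 0.3, 3.1]
finger_gap: 1.0
finger_force: 2.8
```

```bash
python3 - <<'E'
from station import *;from plan import *
o=get_obs();print(o["q"],o["wrist_force"],S(o["eef_pos"]))
f=grab_frame("wrist");g=grab_frame("top")
A=cv2.resize(g["image"][120:260,290:420],None,fx=3,fy=3,interpolation=2)
B=cv2.resize(f["image"],None,fx=.65,fy=.65)
O=np.zeros((420,810-4,3),np.uint8);O[:,:390]=A;O[:260,390:]=B
cv2.imwrite("pics/w2.png",O[:,:800]);np.savez("t2.npz",**g)
E
```

```text
[-0.3304  0.0144  2.1942  0.07    0.7344  1.29  ] [-6.1242  0.2976  3.1153] [-28.2232   0.9365  81.7665]
```

View pics/w2.png

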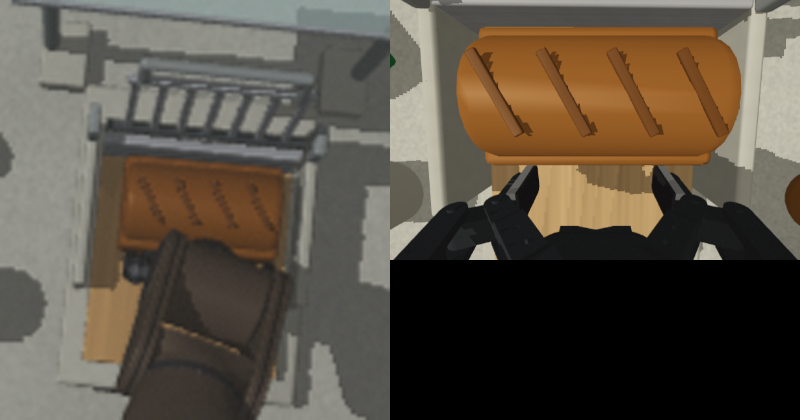

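The loaf is now square to the slicer and level in the wrist view, with about 10 mm left to the fence. I'll continue slowly and watch the force.

Call:
apply_moves([
  [[2,0,0,0,0,0,85],[4,0,0,0,0,0,85],[5,-1,0,0,0,0,85],[7,-1,0,0,0,0,85],[8,-1,0,0,0,0,85]],
])

```text
clock: 4.17
eef_pos: [0.52, -0.0577, 0.0816]
eef_rot: [3.112, -0.15, 0.315]
wrist_force: [-16.5, 0.7, 11.5]
finger_gap: 0.994
finger_force: 8.0
```

Call:
apply_moves([
  [[1,0,0,0,0,0,85],[2,0,0,0,0,0,85],[3,0,0,0,0,0,85]],
])

```text
clock: 4.42
eef_pos: [0.5203, -0.0575, 0.0815]
eef_rot: [3.114, -0.15, 0.302]
wrist_force: [-29.4, 1.1, 22.8]
finger_gap: 0.992
finger_force: 14.4
```

The fence contact is clear: the force rose while motion stopped at about -21 mm, close to the expected -17. I'll retract.

Call:
apply_moves([
  [[-15,1,0,0,0,0,60],[-45,4,0,0,0,0,40],[-60,6,10,0,0,0,36],[-60,6,50,0,0,0,36],[-60,6,90,0,0,0,36],[-60,6,130,0,0,0,36],[-60,6,170,0,0,0,36],[-60,6,190,0,0,0,36]],
])

```text
clock: 5.08
eef_pos: [0.4679, -0.0532, 0.2794]
eef_rot: [3.104, -0.151, 0.345]
wrist_force: [0.3, -1.0, -0.1]
finger_gap: 0.422
finger_force: 0.0
```

```bash
python3 - <<'E'
from station import *;from plan import *
o=get_obs();print(o["q"],o["wrist_force"],S(o["eef_pos"]),o["finger_gap"])
a=np.radians(40);bar=np.array([.117,.313])
b=(np.array([.6657,.0036,0])+np.array([.6511,-.1452,0]))/2;print("bar mid",S(b))
for k in(-.09,.019):
    p=bar+k*np.array([np.sin(a),-np.cos(a)]);print(k,p);delta(o,W(*p),R(40,"bar"))
f=dict(np.load("t2.npz"))
# loaf rear/front in the earlier top view and now
g=grab_frame("wrist");g2=grab_frame("top");np.savez("w3.npz",**g);np.savez("t3.npz",**g2)
A=cv2.resize(g2["image"][120:260,290:420],None,fx=3,fy=3,interpolation=2)
O=np.zeros((420,800,3),np.uint8);O[:,:390]=A;O[:256,390:]=cv2.resize(g["image"],(410,256))
cv2.imwrite("pics/w3.png",O)
E
```

```text
[-0.3579 -0.354   2.1235  0.058   1.1572  1.2923] [ 0.2896 -1.0398 -0.1204] [-73.2943   0.1148 279.4395] 0.42199360485231074
bar mid [118.0305   1.615    0.    ]
-0.09 [0.0591 0.3819]
shift [131.8 -13.4 102.5] turn [-42.  -17.2  81.1]
shift [131.8 -13.4 102.5] turn [ 38.1 -25.4 -81.4]
0.019 [0.1292 0.2984]
shift [201.5 -20.4  19. ] turn [-42.  -17.2  81.1]
shift [201.5 -20.4  19. ] turn [ 38.1 -25.4 -81.4]
```

View pics/w3.png

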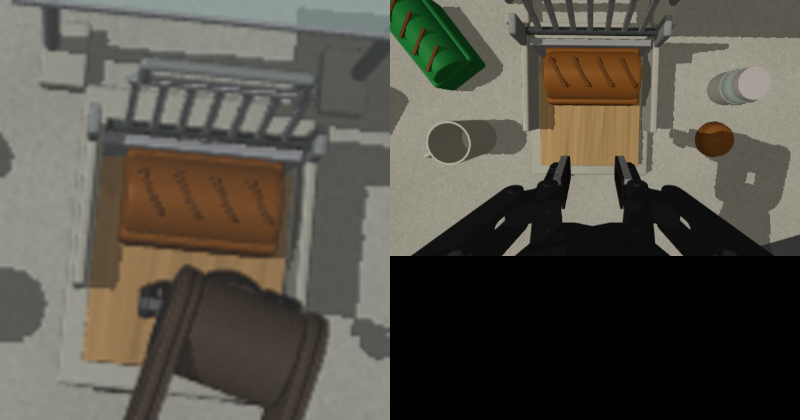

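The loaf lies square against the fence in both views. I'll swing to the pre-grasp pose in front of the bar, leaning 40°.

Call:
apply_moves([
  [[10,-1,20,-4,-2,8,36],[20,-2,40,-8,-3,16,36],[30,-3,60,-13,-5,24,36],[45,-5,80,-17,-7,32,36],[60,-6,102,-21,-9,40,36],[75,-8,102,-25,-10,48,36],[90,-9,102,-29,-12,57,36],[105,-11,102,-34,-14,65,36],[118,-12,102,-38,-16,73,36],[132,-13,102,-42,-17,81,36]],
])

```text
clock: 6.02
eef_pos: [0.5978, -0.0651, 0.3722]
eef_rot: [2.269, 1.381, 0.579]
wrist_force: [-0.6, 0.4, 0.3]
finger_gap: 0.422
finger_force: 0.0
```

Call:
apply_moves([
  [[0,0,0,0,0,0,36]],
])

```text
clock: 6.1
eef_pos: [0.5976, -0.0655, 0.3709]
eef_rot: [2.275, 1.378, 0.577]
wrist_force: [0.5, -0.4, -0.4]
finger_gap: 0.424
finger_force: 0.0
```

```bash
python3 - <<'E'
from station import *;from plan import *
o=get_obs();print(o["q"],o["wrist_force"],S(o["eef_pos"]),o["finger_gap"])
a=np.radians(40);bar=np.array([.117,.313])
for k in(-.09,.019):
    p=bar+k*np.array([np.sin(a),-np.cos(a)]);delta(o,W(*p),R(40,"bar"))
E
```

```text
[-0.2886 -0.2603  1.9552  0.034   0.8505  0.1783] [ 0.4622 -0.4378 -0.3751] [ 56.9885   0.7758 370.8757] 0.4237239658258194
shift [ 2.1 -1.  11.1] turn [-9.1 -4.3 19.1]
shift [ 2.1 -1.  11.1] turn [  95.6  -17.6 -126.9]
shift [ 71.8  -8.  -72.4] turn [-9.1 -4.3 19.1]
shift [ 71.8  -8.  -72.4] turn [  95.6  -17.6 -126.9]
```

Rotation still has about 22° to go; I'll finish it, then look at the bar with the wrist camera.

Call:
apply_moves([
  [[2,-1,11,-9,-4,19,36],[2,-1,11,-9,-4,19,36],[2,-1,11,-9,-4,19,36],[2,-1,11,-9,-4,19,36],[2,-1,11,-9,-4,19,36]],
])

```text
clock: 6.52
eef_pos: [0.5986, -0.0666, 0.384]
eef_rot: [1.907, 1.707, 0.622]
wrist_force: [0.2, 0.0, -0.1]
finger_gap: 0.424
finger_force: 0.0
```

```bash
python3 - <<'E'
from station import *;from plan import *
o=get_obs();print(o["q"],S(o["eef_pos"]),o["finger_gap"])
a=np.radians(40);bar=np.array([.117,.313])
for k in(-.09,.019):
    p=bar+k*np.array([np.sin(a),-np.cos(a)]);delta(o,W(*p),R(40,"bar"))
g=grab_frame("wrist");np.savez("w4.npz",**g);cv2.imwrite("pics/w4.png",g["image"])
for y in(-.072,0,.072):print(proj(g,W(.117,.313,y)))
E
```

```text
[-0.3437 -0.3094  1.9958  0.2175  0.7886 -0.3335] [ 58.1219  -0.1554 383.9588] 0.42382283462659864
shift [ 1.   0.1 -2. ] turn [-0.3 -0.3  0.5]
shift [ 1.   0.1 -2. ] turn [ 114.4  -11.6 -137.8]
shift [ 70.8  -7.  -85.5] turn [-0.3 -0.3  0.5]
shift [ 70.8  -7.  -85.5] turn [ 114.4  -11.6 -137.8]
(np.float64(316.1493831425123), np.float64(282.19093968782045))
(np.float64(315.3349861684329), np.float64(205.19087900335236))
(np.float64(314.36804357282443), np.float64(113.76784955948841))
```

View pics/w4.png

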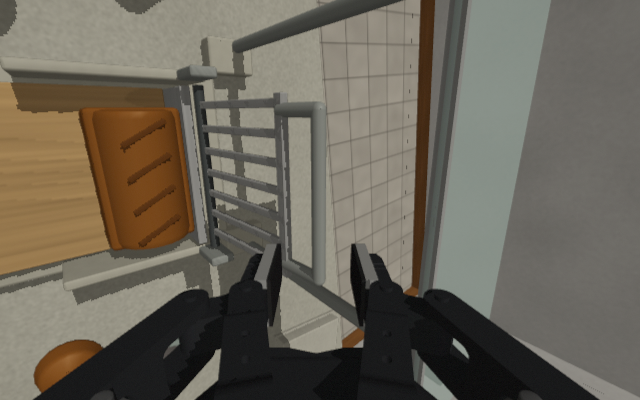

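The bar shows at column 319, rows 103–282. My prediction was column 315, so the bar sits about 3 mm back and up at roughly (118,314.5), which fits q≈1.67. The shelf edge is clear on the right. I'll go in along the tool axis.

Call:
apply_moves([
  [[12,-1,-14,0,0,0,36],[24,-2,-28,0,0,0,36],[36,-4,-42,0,0,0,36],[48,-5,-56,0,0,0,36],[60,-6,-70,0,0,0,36],[72,-7,-84,0,0,0,36],[72,-7,-84,0,0,0,36],[72,-7,-84,0,0,0,36]],
])

```text
clock: 7.23
eef_pos: [0.6711, -0.0728, 0.2995]
eef_rot: [1.903, 1.713, 0.622]
wrist_force: [-0.2, -0.7, 0.0]
finger_gap: 0.421
finger_force: 0.0
```

```bash
python3 - <<'E'
from station import *;from plan import *
o=get_obs();print(o["q"],S(o["eef_pos"]),o["finger_gap"],o["wrist_force"])
g=grab_frame("wrist");cv2.imwrite("pics/w5.png",g["image"])
E
```

```text
[-0.3076 -0.0774  1.9513  0.2363  0.5994 -0.3514] [130.8573   0.9336 299.4641] 0.42056952648129564 [-0.2195 -0.7017  0.0416]
```

View pics/w5.png

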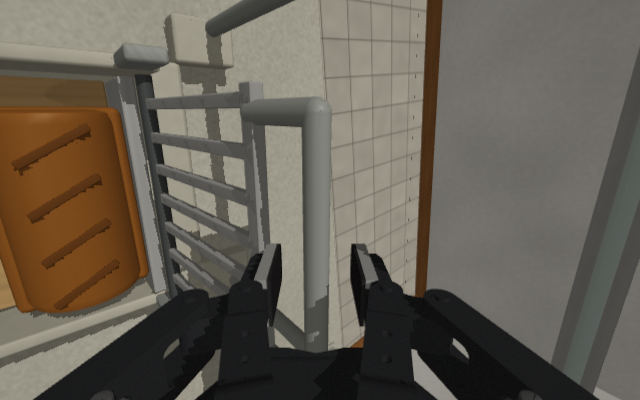

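The bar at column 317 lies centred between the pads (columns 278 and 353), and nothing is touching. I'll close on it.

Call:
apply_moves([
  [[0,0,0,0,0,0,20],[0,0,0,0,0,0,0],[0,0,0,0,0,0,0],[0,0,0,0,0,0,0],[0,0,0,0,0,0,0],[0,0,0,0,0,0,0]],
])

```text
clock: 7.78
eef_pos: [0.6714, -0.0731, 0.3022]
eef_rot: [1.898, 1.711, 0.624]
wrist_force: [-1.0, 0.5, 2.3]
finger_gap: 0.116
finger_force: 58.5
```

```bash
python3 - <<'E'
from station import *;from plan import *
o=get_obs();a=np.radians(40)
s=S(o["eef_pos"]);print(s,o["finger_gap"],o["wrist_force"],o["moment"])
d0=Ro.from_rotvec(o["eef_rot"]).as_matrix()[:,2];print("grip",s-19*np.array([d0@ex,0,d0@ez]))
q0=1.665;R0=R(40,"bar");p0=W(*(np.array([.1-.19*np.cos(q0),.125+.19*np.sin(q0)])+.019*np.array([np.sin(a),-np.cos(a)])))
for q in np.arange(1.6,.15,-.1):
    L=40-25*(q0-q)/1.4;b=np.radians(L)
    p=W(*(np.array([.1-.19*np.cos(q),.125+.19*np.sin(q)])+.019*np.array([np.sin(b),-np.cos(b)])))
    print(round(q,2),np.round((p-p0)*1e3,1),np.round((R(L,"bar")*R0.inv()).as_rotvec(degrees=True),1))
E
```

```text
[131.1663   0.6087 302.1534] 0.11576091853683224 [-1.0382  0.4705  2.2802] [0.2056 0.2622 0.1323]
grip [118.9713   0.6087 316.7234]
1.6 [-12.6   1.3   0.5] [0.1 1.2 0. ]
1.5 [-31.9   3.2  -0.2] [0.3 2.9 0. ]
1.4 [-51.2   5.1  -2.9] [0.5 4.7 0. ]
1.3 [-70.1   7.   -7.4] [0.7 6.5 0. ]
1.2 [-88.5   8.9 -13.7] [0.8 8.3 0. ]
1.1 [-106.3   10.7  -21.7] [ 1. 10.  0.]
1.0 [-123.2   12.4  -31.5] [ 1.2 11.8 -0. ]
0.9 [-139.1   14.   -42.8] [ 1.4 13.6  0. ]
0.8 [-153.8   15.5  -55.6] [ 1.5 15.4  0. ]
0.7 [-167.2   16.8  -69.7] [ 1.7 17.1  0. ]
0.6 [-179.2   18.   -85.1] [ 1.9 18.9  0. ]
0.5 [-189.6   19.1 -101.5] [ 2.1 20.7  0. ]
0.4 [-198.4   19.9 -118.7] [ 2.3 22.5  0. ]
0.3 [-205.4   20.7 -136.8] [ 2.4 24.3  0. ]
0.2 [-210.7   21.2 -155.3] [ 2.6 26.   0. ]
```

The grip is firm at 58 N on the bar. Now lowering along the arc, easing the lean off as it goes.

Call:
apply_moves([
  [[-6,1,0,0,0.6,0,0],[-13,1,0,0,1.2,0,0],[-22,2,0,0,2,0,0],[-32,3,0,0,3,0,0],[-42,4,-1,0.4,3.8,0,0],[-51,5,-3,0.5,4.7,0,0],[-61,6,-5,0.6,5.6,0,0],[-70,7,-7,0.7,6.5,0,0],[-79,8,-10,0.7,7.4,0,0],[-88,9,-14,0.8,8.3,0,0]],
])

```text
clock: 8.62
eef_pos: [0.5854, -0.0641, 0.2941]
eef_rot: [1.989, 1.792, 0.519]
wrist_force: [-1.7, 5.7, 14.6]
finger_gap: 0.109
finger_force: 62.7
```

```bash
cat > chk.py <<'E'
from station import *;from plan import *
o=get_obs();M=Ro.from_rotvec(o["eef_rot"]).as_matrix();d=M[:,2]
s=S(o["eef_pos"]);g=s-19*np.array([d@ex,d@ey,d@ez]);h=np.array([g[0]-100,g[2]-125])
print("q",np.arctan2(h[1],-h[0]),"r",np.hypot(*h),"y",s[1],"lean",np.degrees(np.arctan2(d@ex,-d[2])),"gap",o["finger_gap"]*85.4,"F",o["wrist_force"],"M",o["moment"],"j",o["q"])
E
python3 chk.py
```

```text
q 1.2311961718694309 r 196.41684533929688 y 1.0154707991058707 lean 32.223223586170164 gap 9.34125741561797 F [-1.7188  5.6641 14.5931] M [ 0.694  -1.2185  0.4067] j [-0.3344 -0.2362  2.0649  0.1777  0.7706 -0.3236]
```

Call:
apply_moves([
  [[0,0,0,0,0,0,0],[0,0,0,0,0,0,0]],
])

```text
clock: 8.78
eef_pos: [0.585, -0.064, 0.294]
eef_rot: [1.99, 1.793, 0.518]
wrist_force: [-4.5, 4.7, 14.3]
finger_gap: 0.108
finger_force: 62.8
```

```bash
python3 chk.py; python3 - <<'E'
from station import *;from plan import *
g=grab_frame("wrist")
cv2.imwrite("pics/w6.png",g["image"])
E
```

```text
q 1.229177002845658 r 196.39770302512906 y 1.0379926620857483 lean 32.153220212797805 gap 9.240533557407122 F [-4.4609  4.7436 14.3338] M [ 0.6264 -0.7219  0.3259] j [-0.3345 -0.2365  2.0652  0.1775  0.7719 -0.3236]
```

View pics/w6.png

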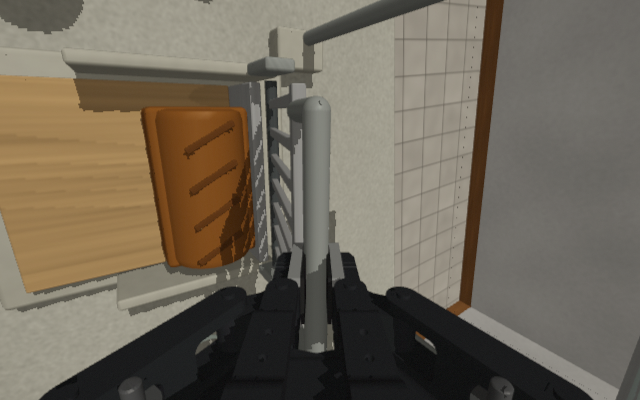

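The bar is still held, at column 317 between the pads. The steady +14 N upward means it sits about 5 mm nearer the fingertips than assumed. I'll replan the arc with a 14 mm grip depth.

```bash
cat > arc.py <<'E'
from plan import *
import sys
def arc(cmd,L0,qs,k=.014,hz=.126,slope=25/1.4,q0=1.665,Lend=15):
    for q in qs:
        L=40-slope*(q0-q);b=np.radians(L)
        p=W(*(np.array([.1-.19*np.cos(q),hz+.19*np.sin(q)])+k*np.array([np.sin(b),-np.cos(b)])))
        print(round(q,2),np.round((p-cmd)*1e3,1),"lean",round(L,1),"turn about ey",round(L0-L,1),"ey",np.round(ey[:2]*(L0-L),1))
E
python3 -c "
from arc import *
arc(np.array([.5831,-.0638,.2855]),31.7,np.arange(1.2,.15,-.05))"
```

```text
1.2 [-4.  -0.7  5.7] lean 31.7 turn about ey 0.0 ey [0. 0.]
1.15 [-12.9   0.2   1.9] lean 30.8 turn about ey 0.9 ey [0.1 0.9]
1.1 [-21.6   1.1  -2.3] lean 29.9 turn about ey 1.8 ey [0.2 1.8]
1.05 [-30.1   2.   -6.9] lean 29.0 turn about ey 2.7 ey [0.3 2.7]
1.0 [-38.4   2.8 -12. ] lean 28.1 turn about ey 3.6 ey [0.4 3.6]
0.95 [-46.4   3.6 -17.4] lean 27.2 turn about ey 4.5 ey [0.4 4.4]
0.9 [-54.1   4.4 -23.2] lean 26.3 turn about ey 5.4 ey [0.5 5.3]
0.85 [-61.6   5.1 -29.4] lean 25.4 turn about ey 6.3 ey [0.6 6.2]
0.8 [-68.7   5.9 -35.9] lean 24.6 turn about ey 7.1 ey [0.7 7.1]
0.75 [-75.5   6.5 -42.8] lean 23.7 turn about ey 8.0 ey [0.8 8. ]
0.7 [-82.    7.2 -50. ] lean 22.8 turn about ey 8.9 ey [0.9 8.9]
0.65 [-88.1   7.8 -57.5] lean 21.9 turn about ey 9.8 ey [1.  9.8]
0.6 [-93.8   8.4 -65.3] lean 21.0 turn about ey 10.7 ey [ 1.1 10.7]
0.55 [-99.2   8.9 -73.3] lean 20.1 turn about ey 11.6 ey [ 1.2 11.6]
0.5 [-104.1    9.4  -81.6] lean 19.2 turn about ey 12.5 ey [ 1.3 12.4]
0.45 [-108.7    9.9  -90.1] lean 18.3 turn about ey 13.4 ey [ 1.3 13.3]
0.4 [-112.8   10.3  -98.9] lean 17.4 turn about ey 14.3 ey [ 1.4 14.2]
0.35 [-116.4   10.7 -107.8] lean 16.5 turn about ey 15.2 ey [ 1.5 15.1]
0.3 [-119.7   11.  -116.8] lean 15.6 turn about ey 16.1 ey [ 1.6 16. ]
0.25 [-122.4   11.3 -126. ] lean 14.7 turn about ey 17.0 ey [ 1.7 16.9]
0.2 [-124.7   11.5 -135.3] lean 13.8 turn about ey 17.9 ey [ 1.8 17.8]
```

Call:
apply_moves([
  [[-4,0,6,0,0,0,0],[-13,1,2,0,1,0,0],[-22,2,-2,0.2,1.8,0,0],[-30,3,-7,0.3,2.7,0,0],[-38,3,-12,0.4,3.6,0,0],[-46,4,-17,0.4,4.4,0,0],[-54,5,-23,0.5,5.3,0,0],[-62,6,-29,0.6,6.2,0,0]],
])

```text
clock: 9.5
eef_pos: [0.5208, -0.0577, 0.2595]
eef_rot: [2.067, 1.865, 0.42]
wrist_force: [-15.3, 10.0, 15.9]
finger_gap: 0.115
finger_force: 63.3
```

```bash
python3 chk.py
```

```text
q 0.8684082563297438 r 198.66972938949831 y 0.8945000747849498 lean 25.320905119448124 gap 9.808196886870592 F [-15.2577  10.0434  15.8784] M [1.3898 0.97   0.5648] j [-0.3572 -0.3223  2.1688  0.1427  0.871  -0.3231]
```

Call:
apply_moves([
  [[-2,-1,3,0,0,0,0],[-2,-1,3,0,0,0,0]],
])

```text
clock: 9.67
eef_pos: [0.5172, -0.0571, 0.257]
eef_rot: [2.075, 1.868, 0.421]
wrist_force: [8.3, 7.3, -7.5]
finger_gap: 0.111
finger_force: 60.7
```

```bash
python3 chk.py; python3 - <<'E'
from station import *;from plan import *
s=grab_frame("scene");w=grab_frame("wrist");np.savez("s7.npz",**s)
O=np.zeros((300,800,3),np.uint8);O[:,:420]=cv2.resize(s["image"][120:270,190:400],(420,300),interpolation=2);O[:,420:]=w["image"][100:400,130:510]
cv2.imwrite("pics/w7.png",O)
E
```

```text
q 0.847450990213625 r 199.11871378762106 y 1.0834599660888395 lean 24.958488688152357 gap 9.46148805345647 F [ 8.2997  7.2923 -7.4618] M [ 1.1524 -0.7213  0.4646] j [-0.3608 -0.3266  2.1752  0.1478  0.8768 -0.3262]
```

View pics/w7.png

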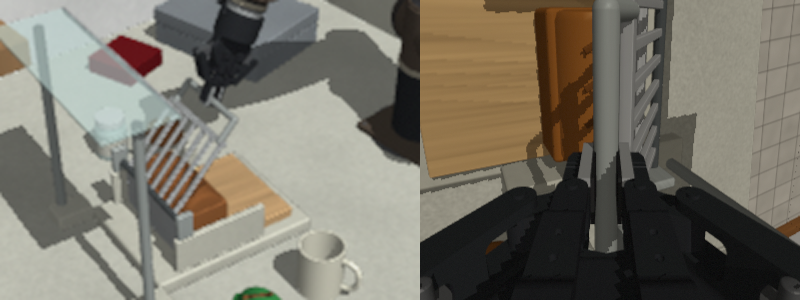

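The right half shows the bar still gripped between the pads, and the left half shows the cover about halfway down. The force changed sign, so the natural radius is 2 mm outside the last arc. I'll continue with that correction.

```bash
python3 -c "
from arc import *
arc(np.array([.5191,-.0588,.2595]),25.5,np.arange(.85,.5,-.05),k=.0095)"
```

```text
0.85 [0.5 0.3 0.7] lean 25.4 turn about ey 0.1 ey [0.  0.1]
0.8 [-6.6  1.  -5.8] lean 24.6 turn about ey 0.9 ey [0.1 0.9]
0.75 [-13.3   1.7 -12.7] lean 23.7 turn about ey 1.8 ey [0.2 1.8]
0.7 [-19.7   2.4 -19.9] lean 22.8 turn about ey 2.7 ey [0.3 2.7]
0.65 [-25.8   3.  -27.3] lean 21.9 turn about ey 3.6 ey [0.4 3.6]
0.6 [-31.4   3.5 -35.1] lean 21.0 turn about ey 4.5 ey [0.5 4.5]
0.55 [-36.7   4.1 -43.1] lean 20.1 turn about ey 5.4 ey [0.5 5.4]
```

Call:
apply_moves([
  [[-6,1,-5,0,0.8,0,0],[-13,2,-12,0.2,1.8,0,0],[-20,3,-19,0.3,2.7,0,0],[-26,3,-26,0.4,3.6,0,0]],
])

```text
clock: 10.1
eef_pos: [0.4922, -0.0547, 0.2324]
eef_rot: [2.113, 1.903, 0.368]
wrist_force: [12.6, 7.5, -8.7]
finger_gap: 0.11
finger_force: 58.5
```

```bash
python3 chk.py
```

```text
q 0.6760018796232643 r 199.84959423856904 y 1.0432242168838743 lean 21.52218510731035 gap 9.38719415059497 F [12.608   7.4702 -8.7053] M [ 1.2697 -1.5561  0.6554] j [-0.3679 -0.3411  2.2205  0.1287  0.9038 -0.3247]
```

```bash
python3 -c "
from arc import *
arc(np.array([.4931,-.0558,.2335]),21.9,np.arange(.65,.1,-.05),k=.011)"
```

```text
0.65 [ 0.8 -0.1 -2.7] lean 21.9 turn about ey 0.0 ey [0. 0.]
0.6 [ -4.9   0.5 -10.5] lean 21.0 turn about ey 0.9 ey [0.1 0.9]
0.55 [-10.2   1.  -18.5] lean 20.1 turn about ey 1.8 ey [0.2 1.8]
0.5 [-15.1   1.5 -26.8] lean 19.2 turn about ey 2.7 ey [0.3 2.7]
0.45 [-19.6   2.  -35.3] lean 18.3 turn about ey 3.6 ey [0.4 3.6]
0.4 [-23.7   2.4 -44. ] lean 17.4 turn about ey 4.5 ey [0.4 4.5]
0.35 [-27.3   2.7 -52.9] lean 16.5 turn about ey 5.4 ey [0.5 5.4]
0.3 [-30.5   3.1 -61.9] lean 15.6 turn about ey 6.3 ey [0.6 6.2]
0.25 [-33.2   3.3 -71.1] lean 14.7 turn about ey 7.2 ey [0.7 7.1]
0.2 [-35.5   3.6 -80.4] lean 13.8 turn about ey 8.1 ey [0.8 8. ]
0.15 [-37.3   3.7 -89.8] lean 12.9 turn about ey 9.0 ey [0.9 8.9]
```

Call:
apply_moves([
  [[-2,0,-6,0,0.5,0,0],[-5,0,-11,0.1,1,0,0],[-10,1,-18,0.2,1.8,0,0],[-15,2,-27,0.3,2.7,0,0],[-20,2,-35,0.4,3.6,0,0]],
])

```text
clock: 10.52
eef_pos: [0.4716, -0.0524, 0.1988]
eef_rot: [2.154, 1.941, 0.31]
wrist_force: [7.1, 9.0, -2.3]
finger_gap: 0.114
finger_force: 60.1
```

```bash
python3 chk.py
```

```text
q 0.48237849727847426 r 198.11303882909579 y 1.2744932794381403 lean 17.784310828804927 gap 9.71219195634568 F [ 7.0937  8.9732 -2.2896] M [ 1.4619 -1.0613  0.4747] j [-0.3718 -0.3263  2.2624  0.1101  0.9101 -0.3225]
```

Call:
apply_moves([
  [[-1,0,-3,0,0.3,0,0],[-3,0,-6,0,0.6,0,0],[-4,0,-9,0,0.9,0,0],[-5,0,-12,0,1.2,0,0],[-7,0,-15,0,1.5,0,0],[-8,0,-18,0,1.8,0,0]],
])

```text
clock: 11.02
eef_pos: [0.464, -0.0517, 0.1807]
eef_rot: [2.173, 1.956, 0.282]
wrist_force: [2.5, 11.2, 0.9]
finger_gap: 0.11
finger_force: 61.4
```

Call:
apply_moves([
  [[-1,0,-2,0,0.2,0,0],[-2,0,-4,0,0.4,0,0],[-2,0,-6,0,0.6,0,0]],
])

```text
clock: 11.27
eef_pos: [0.462, -0.0514, 0.1751]
eef_rot: [2.179, 1.962, 0.272]
wrist_force: [3.5, 12.6, -0.6]
finger_gap: 0.11
finger_force: 61.7
```

```bash
python3 chk.py; python3 - <<'E'
from station import *;from plan import *
s=grab_frame("scene");np.savez("s8.npz",**s)
cv2.imwrite("pics/w8.png",cv2.resize(s["image"][150:270,210:390],(720,480),interpolation=2))
E
```

```text
q 0.35548619681549726 r 196.65066222952555 y 1.2266253668327431 lean 15.46757161158322 gap 9.384793060109763 F [ 3.5493 12.6383 -0.6426] M [ 2.0056 -0.4589  0.5668] j [-0.371  -0.3     2.2828  0.0956  0.9014 -0.3156]
```

View pics/w8.png

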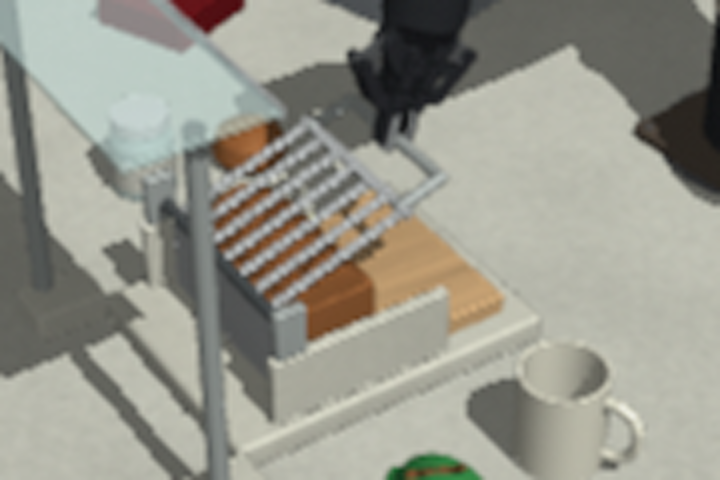

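The cover is still held, with the bar in the fingers a little above its resting place on the loaf. That makes 12 pictures viewed, two over the limit of 10, so I'll view no more and go by force readings from here.

Call:
apply_moves([
  [[-1,1,-2,0,0.2,0,0],[-1,1,-4,0,0.4,0,0],[-2,1,-6,0,0.6,0,0]],
])

```text
clock: 11.57
eef_pos: [0.4601, -0.0512, 0.1688]
eef_rot: [2.183, 1.967, 0.259]
wrist_force: [3.3, 10.1, -1.3]
finger_gap: 0.115
finger_force: 62.1
```

Call:
apply_moves([
  [[0,0,-2,0,0.2,0,0],[-1,0,-4,0,0.4,0,0]],
])

```text
clock: 11.73
eef_pos: [0.459, -0.0511, 0.1649]
eef_rot: [2.188, 1.971, 0.251]
wrist_force: [2.6, 8.9, 1.3]
finger_gap: 0.113
finger_force: 62.3
```

Call:
apply_moves([
  [[0,0,-2,0,0.2,0,0],[-1,0,-4,0,0.4,0,0]],
])

```text
clock: 11.9
eef_pos: [0.458, -0.051, 0.161]
eef_rot: [2.192, 1.974, 0.245]
wrist_force: [1.3, 9.7, 2.1]
finger_gap: 0.113
finger_force: 62.4
```

Call:
apply_moves([
  [[0,0,-1,0,0,0,0],[-1,0,-3,0,0.2,0,0]],
])

```text
clock: 12.07
eef_pos: [0.4573, -0.051, 0.1579]
eef_rot: [2.194, 1.975, 0.242]
wrist_force: [6.2, 10.9, -1.7]
finger_gap: 0.11
finger_force: 62.9
```

```bash
python3 chk.py
```

```text
q 0.26565120284587657 r 195.52116804937612 y 1.223644258515648 lean 13.933855085329016 gap 9.387343682852801 F [ 6.1834 10.9217 -1.6776] M [ 1.6588 -1.0036  0.3206] j [-0.3674 -0.2737  2.2933  0.0815  0.8887 -0.3066]
```

Call:
apply_moves([
  [[0,0,-1,0,0,0,0],[0,0,-2,0,0.2,0,0],[0,0,-3,0,0.3,0,0]],
])

```text
clock: 12.32
eef_pos: [0.4565, -0.0509, 0.1545]
eef_rot: [2.198, 1.98, 0.234]
wrist_force: [1.5, 8.9, 0.9]
finger_gap: 0.11
finger_force: 63.2
```

Call:
apply_moves([
  [[0,0,-1,0,0,0,0],[0,0,-2,0,0.2,0,0],[0,0,-3,0,0.3,0,0]],
])

```text
clock: 12.57
eef_pos: [0.4559, -0.0508, 0.1517]
eef_rot: [2.201, 1.984, 0.227]
wrist_force: [-6.8, 10.5, 9.5]
finger_gap: 0.11
finger_force: 64.4
```

```bash
python3 chk.py
```

```text
q 0.2340427002382227 r 195.05206500396503 y 1.2339973431553546 lean 13.060360549559427 gap 9.371525435626452 F [-6.8056 10.4554  9.4845] M [1.6701 0.299  0.1695] j [-0.3652 -0.2593  2.2927  0.0746  0.889  -0.302 ]
```

Call:
apply_moves([
  [[-1,0,0,0,0,0,0],[-1,0,-1,0,0,0,0],[-1,0,-1,0,0,0,0]],
])

```text
clock: 12.82
eef_pos: [0.4559, -0.0508, 0.1518]
eef_rot: [2.2, 1.982, 0.23]
wrist_force: [-0.8, 10.9, 5.8]
finger_gap: 0.115
finger_force: 63.8
```

```bash
python3 chk.py
```

```text
q 0.23416891336067985 r 195.11132357993628 y 1.2141104817348312 lean 13.239999174024764 gap 9.803521545050613 F [-0.7513 10.9236  5.7647] M [ 1.7124 -0.1757  0.2701] j [-0.3659 -0.2613  2.2944  0.0763  0.8863 -0.3033]
```

The height has stopped at 0.1518 m with about 6 N upward, so the cover is resting on the crust. I'll relieve 1 mm, open to 28 mm and check before withdrawing.

Call:
apply_moves([
  [[0,0,1,0,0,0,0],[0,0,1,0,0,0,16],[0,0,1,0,0,0,22],[0,0,1,0,0,0,28],[0,0,1,0,0,0,28],[0,0,1,0,0,0,28]],
])

```text
clock: 13.32
eef_pos: [0.4568, -0.0535, 0.1528]
eef_rot: [2.194, 1.98, 0.224]
wrist_force: [0.4, -0.2, -0.5]
finger_gap: 0.327
finger_force: 0.0
```

```bash
python3 chk.py
```

```text
q 0.2403946843567237 r 194.2840144973419 y -1.3866077853455643 lean 13.386104985664748 gap 27.96610777486616 F [ 0.3889 -0.1887 -0.5098] M [ 0.0221  0.0974 -0.024 ] j [-0.3679 -0.261   2.2926  0.0696  0.8836 -0.3036]
```

Released, with no contact force. I'll withdraw along the tool axis, slowly at first.

Call:
apply_moves([
  [[-1,0,5,0,0,0,28],[-3,0,12,0,0,0,28],[-5,0,20,0,0,0,28],[-7,1,30,0,0,0,28],[-9,1,40,0,0,0,28],[-13,1,55,0,0,0,28],[-18,2,75,0,0,0,28],[-23,2,100,0,0,0,28],[-23,2,130,0,0,0,28],[-23,2,130,0,0,0,28]],
])

```text
clock: 14.15
eef_pos: [0.4367, -0.0522, 0.2918]
eef_rot: [2.183, 1.971, 0.234]
wrist_force: [0.7, -0.5, 0.6]
finger_gap: 0.328
finger_force: 0.0
```

```bash
python3 - <<'E'
from station import *;from plan import *
o=get_obs();print(o["eef_pos"],o["wrist_force"])
t=grab_frame("top");s=grab_frame("scene");w=grab_frame("wrist")
s8=dict(np.load("s8.npz"));t0=dict(np.load("top0.npz"))
# bar at rest: expected pixels for candidate q, and the grey profile there in the scene view
for q in(.1,.15,.2,.25,.3):
    print(q,[np.round(proj(s,W(.1-.19*np.cos(q),.125+.19*np.sin(q),y))) for y in(.05,-.05)],np.round(proj(w,W(.1-.19*np.cos(q),.125+.19*np.sin(q)))))
def edge(f,u0,u1):  # bright-steel response
    pass
for y in(.05,):
  for q in np.arange(.06,.4,.02):
    u,v=proj(s,W(.1-.19*np.cos(q),.125+.19*np.sin(q),y));print(round(q,2),s["image"][int(round(v)),int(round(u))],end=" ")
# mug, jar, roll unmoved: difference from first top picture
for n,(u,v) in dict(mug=(268,217),jar=(448,200),roll=(435,235)).items():
    print("\n",n,np.abs(t["image"][v-12:v+12,u-12:u+12].astype(int)-t0["image"][v-12:v+12,u-12:u+12]).mean(),end="")
E
```

```text
[ 0.4367 -0.0522  0.2918] [ 0.6855 -0.4961  0.5904]
0.1 [array([317., 200.]), array([302., 186.])] [298. 187.]
0.15 [array([317., 198.]), array([301., 184.])] [301. 190.]
0.2 [array([316., 196.]), array([301., 182.])] [305. 192.]
0.25 [array([316., 194.]), array([300., 180.])] [309. 195.]
0.3 [array([315., 192.]), array([300., 178.])] [315. 197.]
0.06 [184 188 180] 0.08 [178 183 177] 0.1 [178 183 177] 0.12 [163 171 168] 0.14 [157 167 165] 0.16 [135 142 140] 0.18 [120 124 119] 0.2 [130 138 135] 0.22 [117 120 116] 0.24 [138 141 136] 0.26 [149 153 147] 0.28 [149 153 147] 0.3 [152 157 151] 0.32 [160 169 165] 0.34 [170 182 180] 0.36 [170 182 180] 0.38 [167 179 178] 
 mug 1.453125
 jar 1.6805555555555556
 roll 11.980324074074074
```

The bar rests at q≈0.2, and the mug and jar are unchanged. The roll's difference may only be the arm's shadow, so I'll check its centroid, the loaf's front edge and whether the scene is still.

```bash
python3 - <<'E'
from station import *;from plan import *
t=grab_frame("top");t0=dict(np.load("top0.npz"));t3=dict(np.load("t3.npz"));w=grab_frame("wrist")
def cen(f):
    h=cv2.cvtColor(f["image"],cv2.COLOR_BGR2HSV);m=((h[...,0]<16)&(h[...,1]>110)).astype(np.uint8);m[:, :415]=0;m[:,460:]=0;m[:215]=0;m[255:]=0
    M=cv2.moments(m,True);return M["m00"],M["m10"]/M["m00"],M["m01"]/M["m00"]
print("roll",cen(t0),cen(t3),cen(t))
h=cv2.cvtColor(w["image"],cv2.COLOR_BGR2HSV);m=((h[...,0]<13)&(h[...,1]>150)).astype(np.uint8)
c=max(cv2.findContours(m,0,1)[0],key=cv2.contourArea);B=cv2.boxPoints(cv2.minAreaRect(c));print(cv2.contourArea(c))
for p in B: print(p,S(plane(w,p,.08)))
E
```

```text
roll (428.0, 434.5747663551402, 234.68457943925233) (284.0, 434.98591549295776, 233.6232394366197) (342.0, 435.7953216374269, 233.79239766081872)
1.5
[357. 138.] [-8.5604 40.3763 80.    ]
[358. 138.] [-7.3004 40.3483 80.    ]
[358. 141.] [-7.144  36.8385 80.    ]
[357. 141.] [-8.408  36.8695 80.    ]
```

```bash
python3 - <<'E'
from station import *;from plan import *
w=grab_frame("wrist");h=cv2.cvtColor(w["image"],cv2.COLOR_BGR2HSV)
for y in(-.06,-.03,.03,.06):
    r=[]
    for x in np.arange(-.05,.03,.004):
        u,v=proj(w,W(x,.065,y));u,v=int(round(u)),int(round(v));r.append(f"{1000*x:.0f}:{h[v,u,0]},{h[v,u,1]}" if 0<=u<640 and 0<=v<400 else "-")
    print(y,*r)
E
```

```text
-0.06 -50:17,135 -46:17,140 -42:17,131 -38:17,135 -34:17,134 -30:17,135 -26:17,132 -22:17,99 -18:20,11 -14:25,13 -10:21,14 -6:21,15 -2:13,175 2:12,85 6:14,174 10:14,200 14:14,209 18:13,201 22:14,193 26:13,207
-0.03 -50:16,131 -46:17,140 -42:18,126 -38:17,126 -34:18,128 -30:17,126 -26:17,126 -22:17,131 -18:30,14 -14:25,13 -10:20,12 -6:21,15 -2:14,234 2:14,209 6:14,196 10:14,206 14:14,204 18:14,212 22:13,202 26:13,206
0.03 -50:17,123 -46:17,124 -42:17,124 -38:17,124 -34:18,126 -30:17,122 -26:17,122 -22:17,124 -18:24,17 -14:25,13 -10:20,12 -6:21,15 -2:14,219 2:14,207 6:14,204 10:15,206 14:14,205 18:15,205 22:15,223 26:13,202
0.06 -50:18,126 -46:18,123 -42:18,126 -38:17,126 -34:17,124 -30:18,125 -26:18,126 -22:18,124 -18:30,14 -14:25,13 -10:21,14 -6:25,13 -2:13,214 2:14,209 6:14,208 10:14,204 14:14,200 18:13,207 22:13,201 26:14,215
```

The bed is clear of loaf up to -22 mm at all four widths, which fits the loaf still being square at the fence; the cover's cross-strip hides the front edge itself. The roll hasn't moved, and the arm is free, so I'm handing in.

```bash
python3 -c "
from station import *
print(hand_in())"
```

```text
the job is handed in; nothing more can be done
None
```

I've handed the job in: the loaf is square against the fence, the cover was lowered in hand onto the crust and released, and the mug, jar and roll look unmoved; I viewed 12 pictures against the limit of 10.

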